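# Take the pinch-release lid off the canister

## Task

Open the white canister: pinch the two spring buttons on its lid together, fully in, so that the catches let go, lift the lid off and put it down (do not drop it) the right way up on the middle of the round wooden trivet, then let go so that the buttons spring out again. Leave the canister standing where it is and do not disturb anything else.

Things in the scene. Friction and masses are not known exactly. Their poses are not given: they have to be found in the camera images.
- canister: White stoneware canister, a plain cylinder 110 mm across, 115 mm high, about 0.9 kg, loose on the worktop, closed by the lid. Origin: centre of its underside, z up. Its mouth has an inward lip 6 mm thick (80 mm clear opening) under which the lid's two catches hook; lifted with a catch engaged, the lid takes the canister along.
- canister_mouth (a point): Centre of the canister's mouth, at rim height (115 mm above its origin).
- lid: Round lid, about 0.25 kg: plug below (76 mm across, 16 high: its foot), steel flange (108 across, 6 thick, top face 22 mm above the origin, rests on the rim), black handle block (30 along x, 22 along y, top 58 mm above the origin) between two buttons at its +y and -y. Origin: centre of the plug's underside, 99 mm above the canister's origin while closed; z up.
- lid_grip (a point): Point midway between the two buttons, 46 mm above the lid's origin (24 mm above the flange, 12 mm below the top of the handle): where to take the lid, with the fingers closing along the lid's y axis.
- button_l (a joint): Spring button, +y side of the handle: ribbed steel plate 34 mm wide, 30 high (28 to 58 mm above the lid's origin), outer face 30 mm from the lid's axis when free. Value: travel inward in m, 0 free, 0.008 fully in (5 N), springs back. Its catch is clear of the lip from 6 mm on. Over both buttons: 60 mm free, 44 mm fully in, where they stop hard and make a firm grip to carry the lid.
- button_r (a joint): The same button mirrored, on the -y side of the lid's handle; value = travel inward (towards +y of the lid), 0 to 0.008 m.
- trivet: Round wooden trivet with a cork face, 170 mm across, 12 mm thick, about 0.5 kg, lying loose on the worktop. Origin at the centre of its underside, z up; its top face is 12 mm above.
- mug: Bystander: white spotted mug with a handle, 82 x 114 x 91 mm, loose. Origin at the centre of its underside.
- pepper_mill: Bystander: dark wooden pepper mill, 58 mm across, 170 mm high, loose. Origin at the centre of its underside.
- tin: Bystander: low food tin, 76 mm across, 58 mm high, loose. Origin at the centre of its underside.
- teaspoon: Bystander: steel teaspoon, 130 x 27 x 11 mm, lying loose along its x axis. Origin at the centre of its underside.
Not all that is in view belongs to the job. There is more than one size of the trivet; the job needs the larger.

How it is judged:
By the outcome, as a careful person would: the job done as asked, in the order asked, and still so for the second after the job is handed in, with the robot touching nothing.
It also fails if it takes over 43 s, if anything falls off the work surface, if the arm or the gripper's body presses on something with over 40 N, if the wrist force passes 120 N, or if a joint passes its speed limit or range.

## Robot

A 7-joint arm with a two-finger parallel gripper is mounted at the origin on a cart in front of the work surface, level with it; the furniture and walls round the work are solid. World frame = base frame: x ahead of the robot, y to its left, z up, the work surface at z = 0. Lengths are in m, angles in degrees, forces in N, time in s.
With the tool pointing down it reaches from about 0.4 to 0.925 m from the base axis. Payload 5.6 kg.
Tool frame: the origin (TCP) lies midway between the tips of the shut fingers; the grasp point (between the pads) lies grip_depth behind it (grip_depth is the distance from the TCP to the grasp point, in m); z points along the fingers, y is the line along which they close (so a half turn about z gives the same grasp; the last joint's range is limited). The gripper opens to 85 mm and grips with 20 to 120 N. Pads are 22 mm wide; open, the fingers measure 114 mm over their backs; the gripper's body (76 mm by 85 mm) begins 54 mm behind the grasp point. The pads swing forward as they close: fully open they stand 13 mm farther back than shut.
Start: joints at [-68.526, 26.786, -0.665, 91.828, 0.344, 61.387, -3.226], TCP at [0.264, 0.594, 0.231] pointing down, gripper open.
Joint ranges: [-144.91, 144.91], [-17.63, 115.5], [-89.93, 88.59], [15.96, 139.68], [-74.01, 254.01], [8.47, 105.57], [-167.45, 167.45]. Speed limits (degrees/s): [147.25, 147.25, 180, 180, 180, 180, 180].

## Interface

Orientations are given as a 3x3 rotation matrix whose columns are the frame's x, y, z axes.
In Python, from station import observe, camera, job_done, spot_in, trace, spot_point, grip_depth gives the robot as it stands.
- The arm moves only by the tool drive_tool, never from a script. Its argument "deltas" is one flat list of numbers, 4 for each row, row after row: the shift along the tool's x, y, z scaled (see below), then the turn about the tool's z scaled (see below). A call has exactly 5 rows; each row is the pose to reach, as a shift and turn from the pose commanded when the call began, along the tool's axes at that moment, turning the shorter way round; what a row does not reach only later rows make up. The controller multiplies each number of a shift by 800 mm and each number of a turn by pi rad. A row lasts 1/8 s, in which the tool goes at most 62.5 mm and 10.7 degrees, less where a joint would pass 70% of its speed; a pose out of reach is approached as far as the arm can. A call with a number of a shift or a turn outside -1 to 1 is refused whole. A call with a gripper value outside its range is refused whole. "claw" is the opening in per cent of the stroke, from 0 (shut) to 100 (fully open), set as the call begins (left out, the last holds). The fingers move at their own pace and stop on an object; "squeeze" is the grip in N (left out, the last holds). Time passes only in rows, so rows that repeat a pose let the fingers close, or fill a call up. It gives the time, the measured TCP pose, the force, the opening and the grip force at its end, in the units of the state.
- observe(): the state, without advancing time (a new reading comes with each control period).
- camera(name): name is "side" or "top" or "wrist"; returns a dict with "pixels" (480x640x3 uint8, red, green, blue), "fx", "fy", "cx", "cy" (pixels), "pose" (4x4, takes a point from camera to world coordinates). Camera axes: x right, y down, z forward; pixel columns grow to the right and rows downward; lengths in m; the calibration is good to about 2 mm. The wrist camera is an equidistant fisheye: a pixel r from the principal point sees the ray r / f radians off the axis. A picture is of the moment at which its call begins. There is no depth.
- job_done(): hands the job in; it is judged then, once.
Trained networks look in a picture, given as the dict that the camera call returned (one of the last four; its "shot" number tells which), for a name from the list of things; names that differ only in an ending like _2 or _b are one class to them, and where a whole thing is asked for, a point or a joint stands for the part that bears it (a point fixed in the world has none). Each returns a list of dicts, best first, with "confidence" (0 to 1); they miss things now and then, are a little off and sometimes report something else, mostly with a low value. They report only what shows in the picture. A call takes as long as a camera call. They do not tell look-alikes from the thing itself.
- spot_in(picture, name): "centre" ([column, row] as shares, 0 to 1, of the picture: columns of its width, rows of its height, amid what is visible of it).
- trace(picture, name): "region" (480x640 bool, what is visible of it) and "centre" ([column, row] as shares, 0 to 1, of the picture: columns of its width, rows of its height, amid what is visible of it).
- spot_point(picture, name): "centre" ([column, row] as shares, 0 to 1, of the picture: columns of its width, rows of its height: a listed point, or the origin of a listed thing).
The state is a dict: "time": time; "q": joint angles; "qvel": joint speeds; "joint_efforts": joint torques, N m; "tcp_pos": TCP position; "eef_rot": TCP orientation; "contact_force": force on the tool from outside, world axes, zero at the start; "ft_torque": the same for the moment, N m; "width": finger opening in m; "finger_force": force on a finger pad.
Only numpy, scipy, OpenCV 4.12 (cv2) and the standard library are available. Lean on these libraries where they do the work, as an engineer would, in place of code of your own. Each camera call takes 0.05 s, during which the arm holds its last target. There are 200 camera calls.

## Working session

There is one attempt and no reset: what is moved stays moved. The work goes in short steps, Python scripts to look and compute and a tool call to move; the robot and the scene stay as the last step left them, time stands still between calls to the robot, and variables do not carry over. Pictures are saved under pics/ and viewed, at most 10 in all, crops included, and the job is handed in when it is done.

Besides the shell and the picture viewer there is one more tool, called as name(argument=value, ...) on one line, values as JSON. drive_tool: Moves the arm, as the interface text tells. Shifts and turns lie within -1 to 1; 1 stands for 800 mm of shift or pi rad of turn. Its arguments: {"type":"object","properties":{"deltas":{"type":"array"},"claw":{"type":"number"},"squeeze":{"type":"number"}},"required":["deltas"]}

```bash
mkdir -p pics
cat > h.py <<'E'
import numpy as np,cv2
from station import *
def ray(c,p):
    u=(p[0]-c["cx"])/c["fx"];v=(p[1]-c["cy"])/c["fy"]
    if c["name"]=="wrist":
        r=np.hypot(u,v);s=np.sin(r)/r if r>1e-9 else 1;d=np.array([u*s,v*s,np.cos(r)])
    else: d=np.array([u,v,1.]);d/=np.linalg.norm(d)
    P=np.array(c["pose"]);return P[:3,3],P[:3,:3]@d
def proj(c,X):
    P=np.array(c["pose"]);x=P[:3,:3].T@(np.array(X)-P[:3,3])
    if c["name"]=="wrist":
        r=np.hypot(x[0],x[1]);t=np.arctan2(r,x[2]);k=t/r if r>1e-9 else 1
        return np.array([c["cx"]+c["fx"]*k*x[0],c["cy"]+c["fy"]*k*x[1]])
    return np.array([c["cx"]+c["fx"]*x[0]/x[2],c["cy"]+c["fy"]*x[1]/x[2]])
def onz(c,p,z):
    o,d=ray(c,p);return o+d*(z-o[2])/d[2]
def tri(L):
    A=np.zeros((3,3));b=np.zeros(3)
    for o,d in L:
        M=np.eye(3)-np.outer(d,d);A+=M;b+=M@o
    X=np.linalg.solve(A,b);return X,[np.linalg.norm((np.eye(3)-np.outer(d,d))@(X-o)) for o,d in L]
def cam(n):
    c=camera(n);c["name"]=n;return c
def px(e): return np.array(e["centre"])*[640,480]
def save(c,f): cv2.imwrite(f,cv2.cvtColor(c["pixels"],cv2.COLOR_RGB2BGR))
E
python3 - <<'E'
from h import *
np.set_printoptions(precision=4,suppress=True)
C={n:cam(n) for n in("side","top","wrist")}
s=observe();print(grip_depth() if callable(grip_depth) else grip_depth,s["time"],s["tcp_pos"],s["eef_rot"],s["width"])
for n,c in C.items():
    save(c,f"pics/{n}0.png");print(n,c["fx"],np.array(c["pose"])[:3].round(3).tolist())
    for t in["lid","canister","trivet","mug","pepper_mill","tin","teaspoon"]:
        print(t,[(px(e).round(1).tolist(),round(e["confidence"],2),onz(c,px(e),0.).round(3)[:2].tolist()) for e in spot_in(c,t)][:3])
    for t in["lid_grip","canister_mouth","trivet","lid"]:
        print(" pt",t,[(px(e).round(1).tolist(),round(e["confidence"],2)) for e in spot_point(c,t)][:3])
E
```

```text
0.0187 0.15 [0.2636 0.5937 0.2305] [[-0.914   0.4058 -0.0005]
 [ 0.4058  0.914  -0.0013]
 [-0.0001 -0.0014 -1.    ]] 0.08527715397511246
side 456.1550032196588 [[0.919, -0.246, 0.308, 0.138], [-0.394, -0.532, 0.75, -0.909], [-0.021, -0.81, -0.586, 0.881]]
lid [([274.7, 210.7], 0.95, [0.511, 0.46])]
canister [([277.4, 230.6], 0.65, [0.479, 0.335]), ([272.7, 209.1], 0.58, [0.508, 0.474])]
trivet [([329.5, 287.3], 0.93, [0.525, -0.002]), ([241.8, 209.7], 0.84, [0.403, 0.518])]
mug [([283.2, 185.0], 0.8, [0.602, 0.629])]
pepper_mill [([389.3, 266.4], 0.69, [0.728, 0.009])]
tin []
teaspoon [([282.9, 186.3], 0.18, [0.597, 0.619])]
 pt lid_grip [([273.3, 201.3], 0.83), ([281.5, 208.4], 0.37), ([346.2, 394.1], 0.35)]
 pt canister_mouth [([277.3, 210.5], 0.82), ([274.2, 199.7], 0.47)]
 pt trivet [([328.8, 287.1], 0.87), ([241.5, 212.9], 0.66)]
 pt lid [([272.3, 217.0], 0.72)]
top 620.8346498652477 [[-0.325, -0.75, 0.576, -0.465], [-0.946, 0.249, -0.209, 0.451], [0.013, -0.613, -0.79, 1.525]]
lid [([260.6, 274.0], 0.95, [0.546, 0.267])]
canister [([261.0, 301.7], 0.62, [0.455, 0.292])]
trivet 
[... 223 characters left out ...]
.463, 0.283])]
 pt lid_grip [([256.9, 269.4], 0.97), ([469.3, 258.8], 0.5), ([261.1, 296.8], 0.4)]
 pt canister_mouth []
 pt trivet [([196.0, 335.3], 0.82), ([259.0, 266.8], 0.57), ([354.1, 257.7], 0.55)]
 pt lid [([261.5, 276.2], 0.8)]
wrist 371.64829954431775 [[0.406, 0.879, 0.249, 0.201], [0.914, -0.39, -0.112, 0.622], [-0.001, 0.273, -0.962, 0.374]]
lid [([130.8, 464.8], 0.94, [0.528, 0.115])]
canister [([143.6, 445.9], 0.82, [0.491, 0.18])]
trivet [([298.5, 350.9], 0.68, [0.409, 0.497]), ([110.6, 472.7], 0.43, [0.542, 0.045])]
mug []
pepper_mill []
tin [([145.5, 445.0], 0.53, [0.49, 0.186])]
teaspoon []
 pt lid_grip []
 pt canister_mouth []
 pt trivet [([297.2, 354.3], 0.87)]
 pt lid []
```

View pics/side0.png

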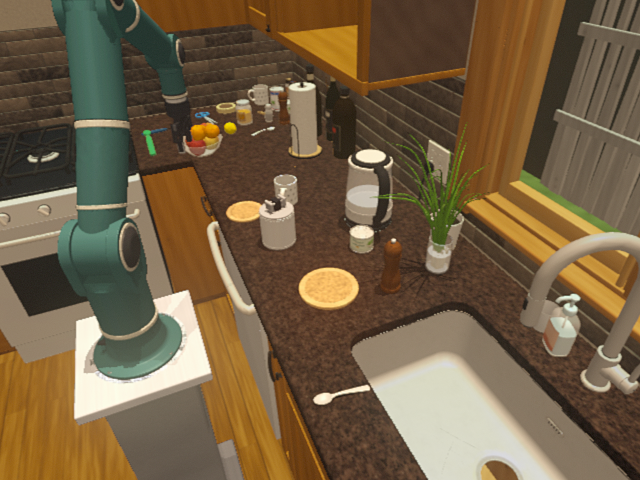

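View pics/top0.png

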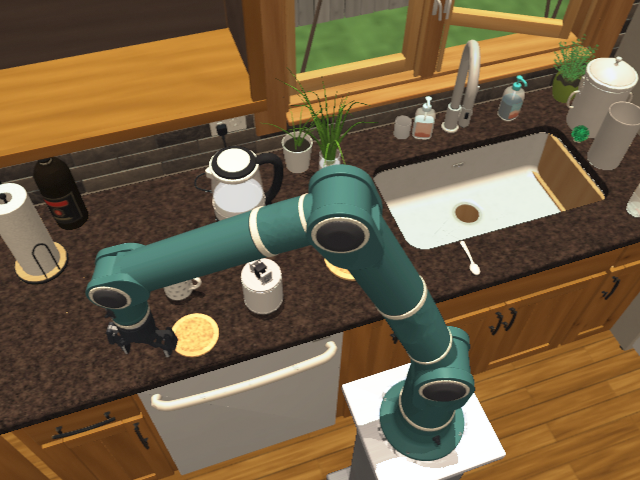

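Run:
```python
from h import *
C={n:cam(n) for n in("side","top")}
for t in["lid_grip","lid"]:
    print(t,tri([ray(c,px(spot_point(c,t)[0])) for c in C.values()]))
I=[]
for n,c in C.items():
    for e in trace(c,"trivet")[:3]:
        m=e["region"];ys,xs=np.nonzero(m)
        P=np.array([onz(c,(x,y),.012)[:2] for x,y in zip(xs[::5],ys[::5])])
        (x,y),r=cv2.minEnclosingCircle((P*1000).astype(np.float32));print(n,e["confidence"],x,y,r,len(xs),P.min(0),P.max(0))
    p=px(spot_point(c,"lid_grip")[0]).astype(int)
    I.append(cv2.resize(c["pixels"][p[1]-50:p[1]+50,p[0]-65:p[0]+65],(780//2*1,300),interpolation=cv2.INTER_CUBIC))
cv2.imwrite("pics/crop.png",cv2.cvtColor(np.hstack(I),cv2.COLOR_RGB2BGR))
```

```text
lid_grip (array([0.38047467, 0.07305267, 0.26747629]), [np.float64(0.03390433856688977), np.float64(0.03390433856688974)])
lid (array([0.46874669, 0.27736233, 0.09468186]), [np.float64(0.008253902813620389), np.float64(0.008253902813620304)])
side 0.83 515.046142578125 -11.86014175415039 88.49368286132812 1998 [ 0.42965504 -0.09929358] [0.59848919 0.07612307]
side 0.66 406.2287292480469 487.792724609375 68.93286895751953 553 [0.34116453 0.41996764] [0.45768147 0.5546222 ]
top 0.61 407.81915283203125 497.00408935546875 67.03105163574219 1580 [0.34277683 0.43118807] [0.47324318 0.54857938]
top 0.58 482.6983642578125 48.10980987548828 52.67359924316406 238 [0.43502795 0.01772293] [0.52919623 0.07555991]
```

View pics/crop.png

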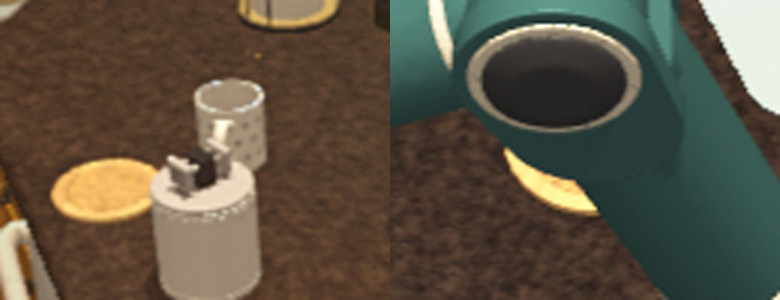

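Candidates:
- **Lid:** the canister lid at side (274,210) / top (261,274). Its look-alike is the pot by the sink at top (608,80). The crop confirms the canister, with its black handle block and two steel buttons.
- **Trivet:** side (329,287), about 85 mm radius, and side (242,210), about 65 mm radius. I choose the former, near (0.515,-0.012).

Next I move over the lid, in two stages to get two views.

drive_tool(deltas=[-0.06, -0.04, -0.02, 0, -0.12, -0.08, -0.04, 0, -0.18, -0.12, -0.06, 0, -0.25, -0.16, -0.06, 0, -0.31, -0.2, -0.06, 0], claw=100)

```text
time: 2.92
tcp_pos: [0.4268, 0.3455, 0.2799]
eef_rot: [[-0.914, 0.406, 0.001], [0.406, 0.914, 0.001], [-0.001, 0.001, -1.0]]
contact_force: [0.7, 0.3, 0.1]
width: 0.0855
finger_force: 0.0
```

```bash
cat > look.py <<'E'
from h import *
import sys,pickle
np.set_printoptions(precision=4,suppress=True)
n=sys.argv[1];c=cam("wrist");s=observe()
print(s["time"],s["tcp_pos"],s["eef_rot"].tolist() if hasattr(s["eef_rot"],"tolist") else s["eef_rot"],s["contact_force"])
D={}
for t in["lid_grip","lid","canister_mouth","trivet"]:
    D[t]=[(px(e),e["confidence"]) for e in spot_point(c,t)][:2];print("pt",t,D[t])
for t in["button_l","button_r","lid","mug","trivet","tin"]:
    print(t,[(px(e).round(1).tolist(),round(e["confidence"],2)) for e in spot_in(c,t)][:2])
save(c,f"pics/w{n}.png");pickle.dump((c,D),open(f"w{n}.pkl","wb"))
E
python3 look.py 1
```

```text
2.975 [0.4322 0.3368 0.2799] [[-0.9091512891881312, 0.41645041690101187, 0.0036032805236324984], [0.41643589054517394, 0.9091555676875479, -0.004159664479281674], [-0.005008236556565799, -0.002281228990186086, -0.9999848566657835]] [ 4.0267 -5.8858 -0.6265]
pt lid_grip [(array([275.328, 300.816]), 0.86), (array([472.576, 254.016]), 0.28)]
pt lid [(array([277.888, 281.088]), 0.89)]
pt canister_mouth []
pt trivet [(array([130.496, 355.584]), 0.79), (array([434.816, 135.216]), 0.6)]
button_l [([252.0, 283.7], 0.83), ([293.5, 321.6], 0.75)]
button_r [([252.0, 283.7], 0.83), ([293.5, 321.6], 0.75)]
lid [([274.5, 285.2], 0.68)]
mug [([498.7, 269.8], 0.58)]
trivet [([117.8, 329.0], 0.78), ([433.3, 136.2], 0.67)]
tin []
```

drive_tool(deltas=[-0.04, -0.03, 0, 0, -0.085, -0.059, 0, 0, -0.085, -0.059, 0, 0, -0.085, -0.059, 0, 0, -0.085, -0.059, 0, 0])

```text
time: 4.1
tcp_pos: [0.4677, 0.2778, 0.2792]
eef_rot: [[-0.915, 0.404, -0.0], [0.404, 0.915, 0.0], [0.0, 0.0, -1.0]]
contact_force: [-0.1, -0.2, 0.1]
width: 0.0851
finger_force: 0.0
```

```bash
python3 look.py 2
python3 - <<'E'
from h import *
import pickle
np.set_printoptions(precision=4,suppress=True)
W=[pickle.load(open(f"w{i}.pkl","rb")) for i in(1,2)]
for t in["lid_grip","lid","trivet"]:
    try: print(t,tri([ray(c,D[t][0][0]) for c,D in W]), [onz(c,D[t][0][0],{"lid_grip":.145,"lid":.099,"trivet":.0}[t]) for c,D in W])
    except Exception as e: print(t,e)
E
```

```text
4.15 [0.4678 0.2777 0.2792] [[-0.9148947061933861, 0.40369246434615425, -0.00026610044423916397], [0.4036924054340106, 0.9148947369465096, 0.0002492036903779937], [0.0003440555478263436, 0.00012057240866875975, -0.9999999335440349]] [-0.524   0.1204  0.069 ]
pt lid_grip [(array([326.528, 228.192]), 0.67)]
pt lid [(array([323.904, 214.608]), 0.64)]
pt canister_mouth [(array([505.92, 205.68]), 0.65)]
pt trivet [(array([473.6  ,  84.912]), 0.82), (array([147.072, 322.608]), 0.77)]
button_l [([346.5, 249.5], 0.75), ([306.9, 205.6], 0.62)]
button_r [([346.5, 249.5], 0.75), ([306.9, 205.6], 0.62)]
lid [([324.4, 215.7], 0.83)]
mug [([539.6, 214.2], 0.69)]
trivet [([136.1, 302.1], 0.8)]
tin [([297.4, 390.4], 0.91)]
lid_grip (array([0.4723, 0.2798, 0.13  ]), [np.float64(0.0005359295160958171), np.float64(0.0005359295160959397)]) [array([0.4672, 0.2848, 0.145 ]), array([0.4684, 0.2808, 0.145 ])]
lid (array([0.4684, 0.2794, 0.092 ]), [np.float64(0.0006364553037866544), np.float64(0.0006364553037867672)]) [array([0.4668, 0.2816, 0.099 ]), array([0.4665, 0.2796, 0.099 ])]
trivet (array([0.3947, 0.3263, 0.3701]), [np.float64(0.011198907753925841), np.float64(0.011198907753925982)]) [array([ 0.5197, -0.0112,  0.    ]), array([0.4107, 0.4976, 0.    ])]
```

View pics/w2.png

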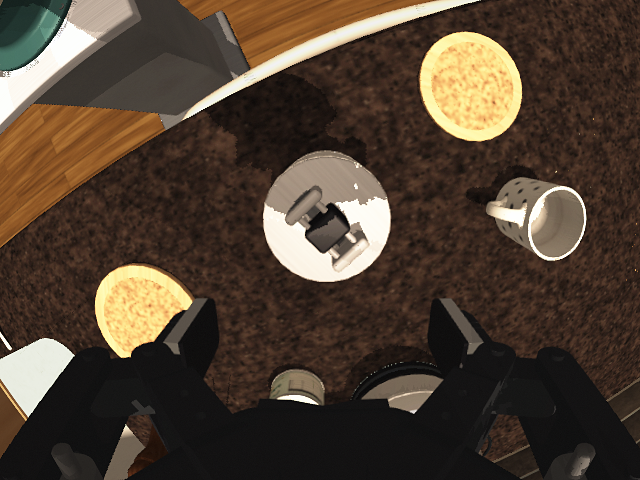

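The picture shows the lid at (327,216) with buttons at (305,205) and (347,249). The mug is well to the right and the tin behind. Next I compute the button axis and lid centre.

Run:
```python
from h import *
import pickle
np.set_printoptions(precision=4,suppress=True)
W=[pickle.load(open(f"w{i}.pkl","rb"))[0] for i in(1,2)]
B=[[(252.,283.7),(293.5,321.6)],[(306.9,205.6),(346.5,249.5)]]
for z in(.145,.150,.155):
  for c,b in zip(W,B):
    P=[onz(c,p,z) for p in b];d=P[1]-P[0];print(z,(P[0]+P[1])[:2]/2,np.degrees(np.arctan2(d[1],d[0])),np.linalg.norm(d))
for k in(0,1): X,e=tri([ray(W[i],B[i][k]) for i in(0,1)]);print(X,e)
c=cam("wrist");e=trace(c,"lid")[0];m=e["region"].astype(np.uint8);print(m.sum())
cs,_=cv2.findContours(m,0,cv2.CHAIN_APPROX_NONE);k=max(cs,key=cv2.contourArea)[:,0]
for z in (.115,.118,.121):
  P=np.array([onz(c,p,z)[:2] for p in k])
  (x,y),r=cv2.minEnclosingCircle((P*1000).astype(np.float32));print("flange",z,x,y,r)
  A=np.c_[2*P,np.ones(len(P))];q=np.linalg.lstsq(A,(P**2).sum(1),rcond=None)[0];print(q[:2],np.sqrt(q[2]+q[0]**2+q[1]**2))
I=c["pixels"][150:290,240:420].copy();cv2.imwrite("pics/lid2.png",cv2.cvtColor(cv2.resize(I,(720,560),interpolation=cv2.INTER_CUBIC),cv2.COLOR_RGB2BGR))
```

```text
0.145 [0.4683 0.282 ] 19.899354365003045 0.047928032558218675
0.145 [0.4683 0.2813] 17.517060705078325 0.04642009053565358
0.15 [0.4664 0.2837] 19.89935436500309 0.0470679746566008
0.15 [0.4671 0.2817] 17.51706070507833 0.04558520368047545
0.155 [0.4645 0.2853] 19.899354365003074 0.046207916754982904
0.155 [0.466  0.2822] 17.517060705078382 0.044750316825297384
[0.4458 0.2742 0.1456] [np.float64(0.00027961095010916253), np.float64(0.00027961095010917245)]
[0.4927 0.2883 0.1395] [np.float64(0.0006614724502918186), np.float64(0.0006614724502917687)]
12559
flange 0.115 469.768310546875 280.3363037109375 55.456871032714844
[0.4694 0.2805] 0.05437656839111807
flange 0.118 469.1428527832031 280.5716247558594 54.916778564453125
[0.4688 0.2807] 0.053847042563082356
flange 0.121 468.5174560546875 280.8069152832031 54.376773834228516
[0.4682 0.281 ] 0.053317516735039164
```

View pics/lid2.png

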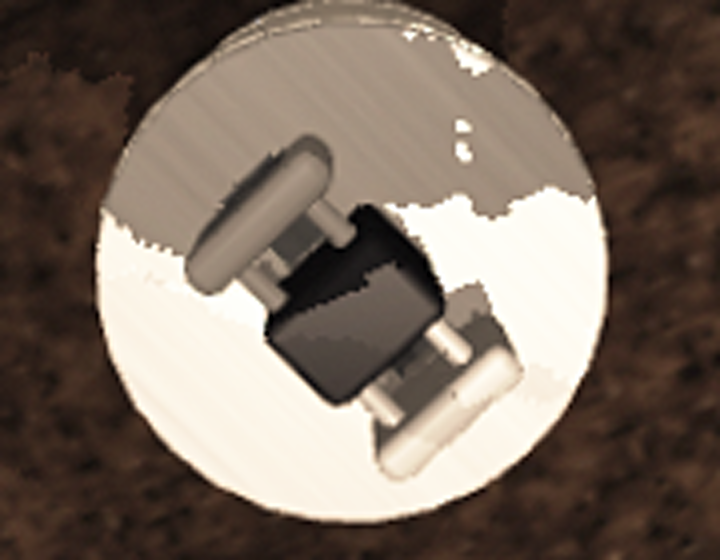

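The crop clearly shows both button plates: their top midlines run (205,270)-(318,160) and (395,462)-(510,368), with the flange circle around (352,270).

Run:
```python
from h import *
import pickle
np.set_printoptions(precision=4,suppress=True)
c=pickle.load(open("w2.pkl","rb"))[0]
f=lambda p:onz(c,(240+p[0]/4-.375,150+p[1]/4-.375),.157)
a,b,d,e=map(f,[(205,270),(318,160),(395,462),(510,368)])
an=lambda v:np.degrees(np.arctan2(v[1],v[0]))
print(an(b-a)+90,an(e-d)+90,an((d+e)-(a+b)),(a+b+d+e)/4,np.linalg.norm(d+e-a-b)/2)
s=observe();R=np.array(s["eef_rot"]);print("tool y",an(R[:,1]),s["q"])
g=f((352,270));print(onz(c,(240+355/4,150+288/4),.157))
```

```text
200.49535442421634 197.2228497623497 19.198839203430214 [0.4669 0.2835 0.157 ] 0.05206774349309387
tool y 66.0545523878461 [-40.8573  13.6021   8.031  104.2496  -2.1253  62.2919  33.9943]
[0.462  0.2853 0.157 ]
```

drive_tool(deltas=[0.002, 0.005, 0.02, 0.055, 0.002, 0.005, 0.05, 0.11, 0.002, 0.005, 0.08, 0.165, 0.002, 0.005, 0.095, 0.22, 0.002, 0.005, 0.1, 0.261])

```text
time: 5.38
tcp_pos: [0.4682, 0.2805, 0.1983]
eef_rot: [[-0.322, 0.947, -0.001], [0.947, 0.322, -0.001], [-0.001, -0.002, -1.0]]
contact_force: [-0.7, 0.1, -0.4]
width: 0.0857
finger_force: 0.0
```

drive_tool(deltas=[0, 0, 0, 0, 0, 0, 0.02, 0, 0, 0, 0.03, 0, 0, 0, 0.03, 0, 0, 0, 0.03, 0])

```text
time: 6.0
tcp_pos: [0.4689, 0.2808, 0.1754]
eef_rot: [[-0.327, 0.945, 0.0], [0.945, 0.327, 0.0], [0.0, 0.0, -1.0]]
contact_force: [0.3, -0.1, 0.2]
width: 0.0854
finger_force: 0.0
```

Run:
```python
from h import *
np.set_printoptions(precision=4,suppress=True)
c=cam("wrist");s=observe();R=np.array(s["eef_rot"]);print(s["time"],s["tcp_pos"],R,np.degrees(np.arctan2(R[1,1],R[0,1])))
for t in["button_l"]: 
  P=[onz(c,px(e),.152) for e in spot_in(c,t)[:2]];print(P)
  if len(P)==2: d=P[1]-P[0];print((P[0]+P[1])/2,np.degrees(np.arctan2(d[1],d[0])))
save(c,"pics/w3.png")
```

```text
6.05 [0.4689 0.2808 0.1756] [[-0.3269  0.9451  0.0005]
 [ 0.9451  0.3269  0.0003]
 [ 0.0002  0.0006 -1.    ]] 19.08179368313172
[array([0.4464, 0.2752, 0.152 ]), array([0.491 , 0.2912, 0.152 ])]
[0.4687 0.2832 0.152 ] 19.676770913853417
```

View pics/w3.png

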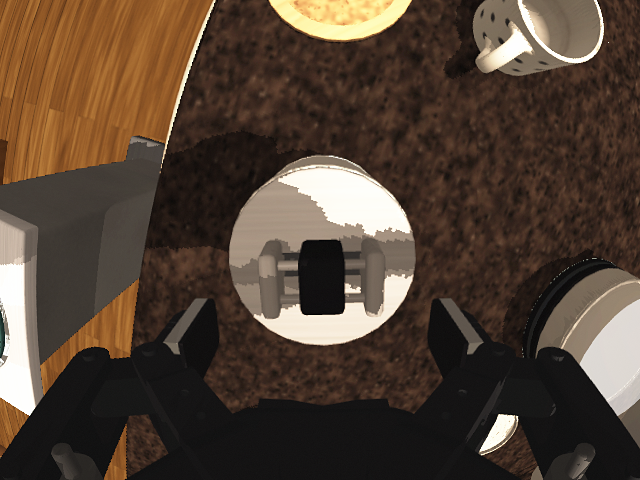

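The buttons at (268,280) and (374,278) are level and centred between the fingers, and the alignment is right. Go down and pinch.

drive_tool(deltas=[0.002, 0, 0.03, 0, 0.002, 0, 0.055, 0, 0.002, 0, 0.064, 0, 0.002, 0, 0.064, 0, 0.002, 0, 0.064, 0])

```text
time: 6.72
tcp_pos: [0.4687, 0.2826, 0.1249]
eef_rot: [[-0.327, 0.945, 0.001], [0.945, 0.327, 0.001], [0.0, 0.002, -1.0]]
contact_force: [-0.3, -0.6, -0.0]
width: 0.0855
finger_force: 0.0
```

drive_tool(deltas=[0, 0, 0, 0, 0, 0, 0, 0, 0, 0, 0, 0, 0, 0, 0, 0, 0, 0, 0, 0], claw=0, squeeze=50)

```text
time: 7.35
tcp_pos: [0.4686, 0.2827, 0.1257]
eef_rot: [[-0.327, 0.945, 0.001], [0.945, 0.327, 0.001], [0.001, 0.001, -1.0]]
contact_force: [-3.2, -1.9, 11.2]
width: 0.0405
finger_force: 51.1
```

drive_tool(deltas=[0, 0, 0, 0, 0, 0, 0, 0, 0, 0, 0, 0, 0, 0, 0, 0, 0, 0, 0, 0])

```text
time: 7.98
tcp_pos: [0.4686, 0.2827, 0.1257]
eef_rot: [[-0.327, 0.945, 0.001], [0.945, 0.327, 0.001], [0.001, 0.001, -1.0]]
contact_force: [-2.9, -2.0, 11.4]
width: 0.0406
finger_force: 51.1
```

drive_tool(deltas=[0, 0, -0.004, 0, 0, 0, -0.008, 0, 0, 0, -0.015, 0, 0, 0, -0.02, 0, 0, 0, -0.02, 0])

```text
time: 8.6
tcp_pos: [0.4684, 0.2824, 0.1405]
eef_rot: [[-0.327, 0.945, 0.001], [0.945, 0.327, 0.0], [0.0, 0.001, -1.0]]
contact_force: [0.8, -0.2, -2.7]
width: 0.0401
finger_force: 51.3
```

Run:
```python
from h import *
s=observe();print(s["time"],s["tcp_pos"],s["contact_force"],s["ft_torque"],s["width"])
c=cam("side");I=c["pixels"][150:270,190:350];cv2.imwrite("pics/s4.png",cv2.cvtColor(cv2.resize(I,(800,600),interpolation=cv2.INTER_CUBIC),cv2.COLOR_RGB2BGR))
```

```text
8.6 [0.46837284 0.28239909 0.14046126] [ 0.78949683 -0.21692274 -2.66906555] [ 0.0471918  -0.00787684 -0.0511929 ] 0.0400896648701148
```

View pics/s4.png

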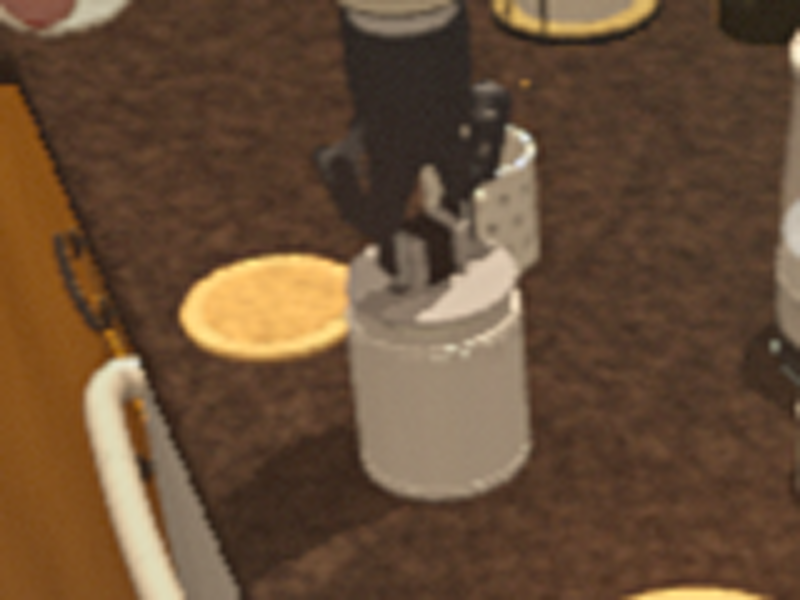

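The picture shows the lid rim raised above the canister at (435,300), with the canister still standing. The force of -2.7 N is the lid alone, so I lift it clear.

drive_tool(deltas=[0, 0, -0.03, 0, 0, 0, -0.06, 0, 0, 0, -0.09, 0, 0, 0, -0.12, 0, 0, 0, -0.12, 0])

```text
time: 9.28
tcp_pos: [0.4691, 0.2828, 0.2375]
eef_rot: [[-0.327, 0.945, 0.003], [0.945, 0.327, 0.002], [0.001, 0.003, -1.0]]
contact_force: [-0.3, 0.0, -3.3]
width: 0.0403
finger_force: 51.3
```

```bash
cat > tv.py <<'E'
from h import *
np.set_printoptions(precision=4,suppress=True)
s=observe();print(s["time"],s["tcp_pos"],s["contact_force"],s["width"])
R=np.array(s["eef_rot"])
for n in("side","top","wrist"):
  c=cam(n)
  print(n,[(onz(c,px(e),0),e["confidence"]) for e in spot_point(c,"trivet")[:3]])
  for e in trace(c,"trivet")[:3]:
    m=e["region"].astype(np.uint8);cs,_=cv2.findContours(m,0,cv2.CHAIN_APPROX_NONE);k=max(cs,key=cv2.contourArea)[:,0]
    if len(k)<20: continue
    for z in(.006,.012):
      P=np.array([onz(c,p,z)[:2] for p in k]);A=np.c_[2*P,np.ones(len(P))];q=np.linalg.lstsq(A,(P**2).sum(1),rcond=None)[0]
      print("  ",z,round(e["confidence"],2),q[:2],np.sqrt(q[2]+q[0]**2+q[1]**2),cv2.minEnclosingCircle((P*1000).astype(np.float32)),"tool d/0.8",(R.T@(np.r_[q[:2],0]-np.r_[s["tcp_pos"][:2],0]))/.8)
  save(c,f"pics/{n}5.png")
E
python3 tv.py
```

```text
9.275 [0.4691 0.2828 0.2375] [-0.267   0.0035 -3.2622] 0.040268020199880954
side [(array([0.4212, 0.503 , 0.    ]), 0.81)]
   0.006 0.87 [ 0.517  -0.0066] 0.08739878485181489 ((515.6080932617188, -6.073121547698975), 91.9688491821289) tool d/0.8 [-0.3615 -0.0616 -0.0007]
   0.012 0.87 [ 0.5144 -0.0128] 0.08679981944184094 ((513.0220336914062, -12.260794639587402), 91.3386459350586) tool d/0.8 [-0.3678 -0.0672 -0.0007]
   0.006 0.72 [0.4067 0.4972] 0.0675323057560149 ((409.27484130859375, 495.86053466796875), 72.67784118652344) tool d/0.8 [0.2787 0.0139 0.0004]
   0.012 0.72 [0.4048 0.4876] 0.06706949022291488 ((407.4178161621094, 486.2328796386719), 72.17970275878906) tool d/0.8 [0.2681 0.0078 0.0004]
top [(array([ 0.4991, -0.0142,  0.    ]), 0.86), (array([0.4069, 0.4932, 0.    ]), 0.6)]
   0.006 0.88 [ 0.5186 -0.0071] 0.08499763295629068 ((519.43505859375, -6.124815940856934), 88.00123596191406) tool d/0.8 [-0.3627 -0.0599 -0.0007]
   0.012 0.88 [ 0.5147 -0.0053] 0.08466197493525018 ((515.546875, -4.319946765899658), 87.65373229980469) tool d/0.8 [-0.359  -0.0637 -0.0007]
   0.006 
[... 168 characters left out ...]
4468895246377 ((404.4164123535156, 493.41259765625), 68.09613037109375) tool d/0.8 [0.2755 0.011  0.0004]
wrist []
   0.006 0.73 [0.5154 0.0656] 0.039535303896929073 ((519.8312377929688, 51.34469223022461), 51.84282684326172) tool d/0.8 [-0.2756 -0.0339 -0.0005]
   0.012 0.73 [0.5143 0.0702] 0.03889868064852408 ((518.63427734375, 56.113006591796875), 51.00801086425781) tool d/0.8 [-0.2697 -0.0334 -0.0004]
   0.006 0.69 [0.4181 0.4722] 0.04934803231767252 ((411.4642333984375, 490.23455810546875), 66.43995666503906) tool d/0.8 [0.2445 0.0171 0.0004]
   0.012 0.69 [0.4185 0.4702] 0.048553398116340594 ((412.01226806640625, 487.93560791015625), 65.37010192871094) tool d/0.8 [0.242  0.0168 0.0004]
```

drive_tool(deltas=[-0.04, -0.007, 0, 0, -0.1, -0.017, 0, 0, -0.16, -0.027, 0, 0, -0.22, -0.038, 0, 0, -0.28, -0.048, 0, 0])

```text
time: 10.35
tcp_pos: [0.5052, 0.0565, 0.2361]
eef_rot: [[-0.327, 0.945, 0.0], [0.945, 0.327, 0.0], [0.0, 0.0, -1.0]]
contact_force: [0.6, 0.3, -2.6]
width: 0.0401
finger_force: 51.3
```

drive_tool(deltas=[-0.04, -0.007, 0, 0, -0.07, -0.012, 0, 0, -0.082, -0.0145, 0.02, 0, -0.082, -0.0145, 0.06, 0, -0.082, -0.0145, 0.09, 0])

```text
time: 10.98
tcp_pos: [0.5145, -0.0068, 0.1618]
eef_rot: [[-0.328, 0.945, -0.002], [0.945, 0.328, 0.0], [0.001, -0.002, -1.0]]
contact_force: [0.2, -0.0, -1.8]
width: 0.0405
finger_force: 51.3
```

```bash
python3 tv.py
python3 - <<'E'
from h import *
c=[cam("side"),cam("top")]
for t in("lid","lid_grip"):
  try: print(t,tri([ray(k,px(spot_point(k,t)[0])) for k in c]))
  except Exception as e: print(e)
E
```

```text
10.975 [ 0.5145 -0.0068  0.1618] [ 0.1505 -0.0117 -1.8175] 0.040492060549278217
side [(array([0.4066, 0.5172, 0.    ]), 0.85), (array([ 0.5203, -0.0004,  0.    ]), 0.75)]
   0.006 0.72 [ 0.5172 -0.0063] 0.08575046315082835 ((519.63525390625, -6.432711124420166), 90.14470672607422) tool d/0.8 [-0.0004  0.0034 -0.    ]
   0.012 0.72 [ 0.5146 -0.0124] 0.08516279409566231 ((517.0216064453125, -12.61782455444336), 89.52698516845703) tool d/0.8 [-0.0067 -0.0022 -0.    ]
   0.006 0.69 [0.4044 0.4987] 0.06437013625252552 ((404.8519592285156, 499.45843505859375), 70.76506042480469) tool d/0.8 [0.6422 0.0771 0.0004]
   0.012 0.69 [0.4026 0.4891] 0.06392899184627113 ((403.0249938964844, 489.80633544921875), 70.28010559082031) tool d/0.8 [0.6315 0.071  0.0004]
top [(array([ 0.5099, -0.0038,  0.    ]), 0.73), (array([0.3988, 0.4919, 0.    ]), 0.67)]
   0.006 0.83 [0.4095 0.4942] 0.06609980057854792 ((410.12872314453125, 494.90667724609375), 68.53523254394531) tool d/0.8 [0.6348 0.0813 0.0004]
   0.012 0.83 [0.406  0.4941] 0.06583877062416733 ((406.6722717285156, 494.7330322265625), 68.26458740234
[... 493 characters left out ...]
 ]
   0.012 0.66 [0.5153 0.0044] 0.06697284133749577 ((518.9532470703125, -5.413857460021973), 84.76673889160156) tool d/0.8 [0.013  0.0056 0.    ]
   0.006 0.46 [ 0.5866 -0.0947] 0.03836238356400626 ((589.6896362304688, -94.37151336669922), 58.291770935058594) tool d/0.8 [-0.1333  0.0492 -0.0002]
   0.012 0.46 [ 0.5848 -0.0917] 0.03760152751671033 ((587.7843627929688, -91.35121154785156), 57.13564682006836) tool d/0.8 [-0.129   0.0483 -0.0002]
lid (array([ 0.51544594, -0.01094927,  0.12763359]), [np.float64(0.004408600593577314), np.float64(0.004408600593577054)])
lid_grip (array([ 0.51511508, -0.00803178,  0.18623753]), [np.float64(0.0018004100878772215), np.float64(0.001800410087877198)])
```

View pics/side5.png

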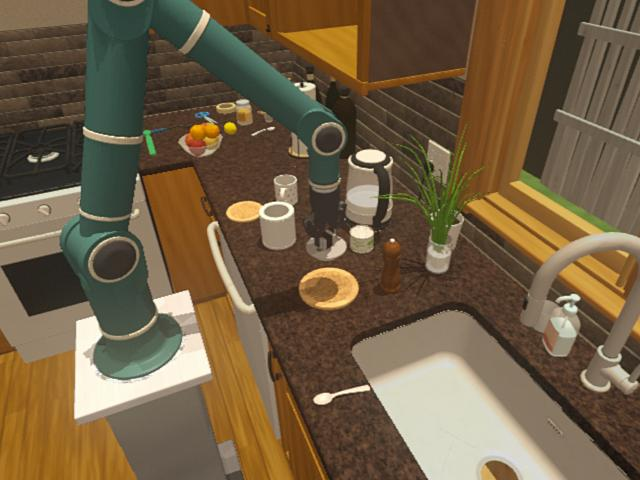

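View pics/wrist5.png

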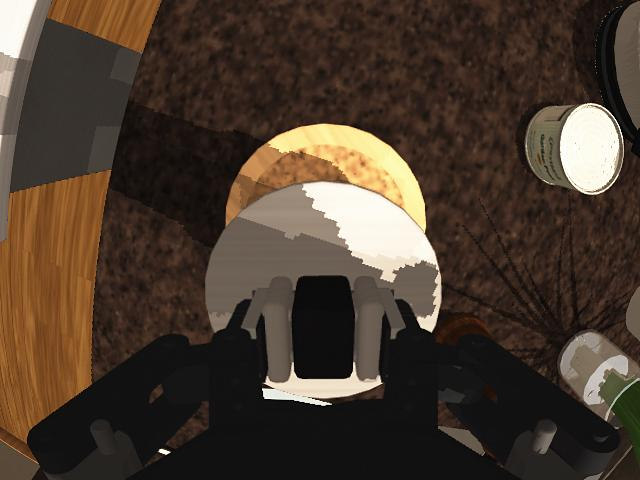

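The lid hangs level over the large trivet (wrist: lid spans 205–441, trivet 226–426, so laterally centred), and the canister stands open at side (277,226). Lower it.

drive_tool(deltas=[-0.001, 0.001, 0.04, 0, -0.001, 0.001, 0.09, 0, -0.001, 0.001, 0.125, 0, -0.001, 0.001, 0.142, 0, -0.001, 0.001, 0.142, 0])

```text
time: 12.35
tcp_pos: [0.5163, -0.0084, 0.0501]
eef_rot: [[-0.327, 0.945, -0.001], [0.945, 0.327, -0.0], [0.0, -0.001, -1.0]]
contact_force: [0.1, -0.3, -2.6]
width: 0.0403
finger_force: 51.4
```

drive_tool(deltas=[0, 0, 0.002, 0, 0, 0, 0.004, 0, 0, 0, 0.006, 0, 0, 0, 0.007, 0, 0, 0, 0.008, 0])

```text
time: 12.98
tcp_pos: [0.5167, -0.0082, 0.0441]
eef_rot: [[-0.327, 0.945, 0.0], [0.945, 0.327, 0.0], [-0.0, 0.0, -1.0]]
contact_force: [0.2, 0.2, -1.5]
width: 0.0403
finger_force: 51.4
```

drive_tool(deltas=[0, 0, 0.001, 0, 0, 0, 0.002, 0, 0, 0, 0.003, 0, 0, 0, 0.004, 0, 0, 0, 0.005, 0])

```text
time: 13.6
tcp_pos: [0.5166, -0.0082, 0.04]
eef_rot: [[-0.327, 0.945, 0.0], [0.945, 0.327, 0.0], [0.0, 0.0, -1.0]]
contact_force: [-0.7, -0.3, -1.2]
width: 0.0402
finger_force: 51.4
```

drive_tool(deltas=[0, 0, 0.0005, 0, 0, 0, 0.001, 0, 0, 0, 0.0015, 0, 0, 0, 0.002, 0, 0, 0, 0.002, 0])

```text
time: 14.22
tcp_pos: [0.5166, -0.0082, 0.0388]
eef_rot: [[-0.327, 0.945, 0.0], [0.945, 0.327, 0.0], [0.0, 0.0, -1.0]]
contact_force: [-2.0, 0.3, 3.6]
width: 0.0404
finger_force: 52.5
```

Contact: the force reversed at the expected height. Release.

drive_tool(deltas=[0, 0, 0, 0, 0, 0, 0, 0, 0, 0, 0, 0, 0, 0, 0, 0, 0, 0, 0, 0], claw=100)

```text
time: 14.85
tcp_pos: [0.5167, -0.0082, 0.0385]
eef_rot: [[-0.327, 0.945, 0.0], [0.945, 0.327, 0.0], [-0.0, 0.0, -1.0]]
contact_force: [-0.8, -0.6, -0.2]
width: 0.0853
finger_force: 0.0
```

drive_tool(deltas=[0, 0, -0.01, 0, 0, 0, -0.04, 0, 0, 0, -0.09, 0, 0, 0, -0.15, 0, 0, 0, -0.2, 0])

```text
time: 15.48
tcp_pos: [0.5167, -0.0084, 0.2008]
eef_rot: [[-0.327, 0.945, 0.002], [0.945, 0.327, 0.0], [-0.0, 0.002, -1.0]]
contact_force: [1.2, -0.3, 0.3]
width: 0.0855
finger_force: 0.0
```

```bash
python3 tv.py
python3 - <<'E'
from h import *
c=[cam("side"),cam("top"),cam("wrist")]
w=c[2];e=trace(w,"lid")
for e in e[:1]:
  k=max(cv2.findContours(e["region"].astype(np.uint8),0,cv2.CHAIN_APPROX_NONE)[0],key=cv2.contourArea)[:,0]
  print("flange",cv2.minEnclosingCircle(np.array([onz(w,p,.034)[:2]*1000 for p in k]).astype(np.float32)))
for t in("lid","lid_grip"):
  try: print(t,tri([ray(k,px(spot_point(k,t)[0])) for k in c[:2]]))
  except Exception as e: print(e)
b=[onz(w,px(e),.066) for e in spot_in(w,"button_l")[:2]];print(b,np.linalg.norm(b[0]-b[-1]))
E
```

```text
15.475 [ 0.5167 -0.0084  0.2008] [ 1.1607 -0.3268  0.3431] 0.08547303119572788
side [(array([0.4037, 0.5037, 0.    ]), 0.8), (array([ 0.5244, -0.0034,  0.    ]), 0.73)]
   0.006 0.85 [ 0.5158 -0.008 ] 0.07586656959801097 ((517.4592895507812, -6.651546001434326), 89.2253189086914) tool d/0.8 [ 0.0008 -0.0009 -0.    ]
   0.012 0.85 [ 0.5133 -0.0141] 0.07534663730101404 ((514.8605346679688, -12.835067749023438), 88.61383056640625) tool d/0.8 [-0.0054 -0.0065 -0.    ]
   0.006 0.72 [0.4059 0.4969] 0.06520935417141939 ((408.3257751464844, 495.4599609375), 70.85193634033203) tool d/0.8 [ 0.6422  0.0754 -0.0001]
   0.012 0.72 [0.4041 0.4873] 0.064762458397964 ((406.47509765625, 485.83526611328125), 70.36628723144531) tool d/0.8 [ 0.6316  0.0693 -0.0001]
   0.006 0.28 [0.4885 0.3708] 0.11319108379877359 ((485.2459716796875, 371.4695739746094), 147.0939178466797) tool d/0.8 [0.4595 0.1214 0.0001]
   0.012 0.28 [0.4861 0.362 ] 0.11241535740821045 ((482.8680725097656, 362.694580078125), 146.0858612060547) tool d/0.8 [0.4501 0.115  0.0001]
top [(array([0.4039, 0.4805, 0.    ]), 0.87), (array([ 0
[... 668 characters left out ...]
53240793198523 ((519.8903198242188, -10.458030700683594), 86.67440032958984) tool d/0.8 [-0.0036  0.0029  0.    ]
   0.012 0.88 [ 0.5194 -0.0091] 0.08379807425685816 ((519.4204711914062, -9.248143196105957), 85.12422180175781) tool d/0.8 [-0.0019  0.0029  0.    ]
flange ((813.6130981445312, -170.16200256347656), 21.614418029785156)
lid (array([ 0.50750205, -0.01362504,  0.01824763]), [np.float64(0.005013106066413502), np.float64(0.005013106066413356)])
lid_grip (array([ 0.51689324, -0.00769024,  0.0620517 ]), [np.float64(0.0013221196145658859), np.float64(0.0013221196145661212)])
[array([ 0.49422524, -0.01422746,  0.066     ]), array([0.538665  , 0.00155939, 0.066     ])] 0.04716053917162474
```

View pics/wrist5.png

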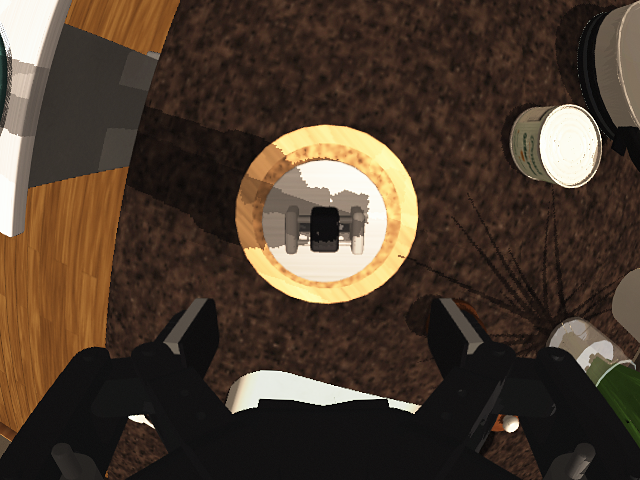

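The lid sits upright and centred on the large trivet (wrist: lid about (325,222), trivet (327,214)), with both buttons sprung out. The gripper is clear. I'm handing it in.

```bash
python3 -c "from station import *;print(job_done())"
```

```text
the job is handed in; nothing more can be done
None
```

The lid is off the canister and lies the right way up within about 3 mm of the middle of the larger trivet, with both buttons sprung out, and the job was handed in at about 16 s.

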